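# Cover the dip pots with their lids

### The arm

A 7-joint arm with a two-finger parallel gripper is mounted at the origin on a cart in front of the work surface, level with it; the furniture and walls round the work are solid. World frame = base frame: x ahead of the robot, y to its left, z up, the work surface at z = 0. Lengths are in m, angles in rad, forces in N, time in s.
With the tool pointing down it reaches from about 0.425 to 0.925 m from the base axis. Payload 6.8 kg.
Tool frame: the origin (TCP) lies at the very end of the fingers, on their centre line; the grasp point (between the pads) lies 19 mm behind it; z points along the fingers, y is the line along which they close (so a half turn about z gives the same grasp; the last joint's range is limited). The gripper opens to 85 mm and grips with 20 to 120 N. Pads are 22 mm wide; open, the fingers measure 114 mm over their backs; the gripper's body (76 mm by 85 mm) begins 54 mm behind the grasp point. The pads swing forward as they close: fully open they stand 13 mm farther back than shut.
Start: joints at [1.055, 0.477, 0.022, 1.555, -0.011, 1.109, -0.083], TCP at [0.268, -0.62, 0.231] pointing down, gripper open.
Joint ranges: [-2.96, 2.96], [-0.34, 2.1], [-1.41, 1.46], [0.24, 2.44], [-1.37, 4.51], [0.17, 1.92], [-2.96, 2.96]. Speed limits (rad/s): [2.39, 2.39, 3.14, 3.14, 3.14, 3.14, 3.14].

### API

Orientations are given as a unit quaternion [w, x, y, z].
In Python, from station import * gives the robot as it stands.
- The arm moves only by the tool jog_arm, never from a script. Its argument "moves" is one flat list of numbers, 7 for each row, row after row: the shift along the tool's x, y, z normalised to -1 to 1, where 1 is 20 mm, then the turn, a rotation vector about the tool's x, y, z normalised to -1 to 1, where 1 is 4 degrees, then the opening, from 0 (shut) to 1 (fully open). In form: [x, y, z, rx, ry, rz, claw, x, y, z, rx, ry, rz, claw, ...]. A call has exactly 8 rows; each row shifts and turns the commanded pose from where the row before left it, along the tool's axes as they then stand; what a row does not reach is not made up. A row lasts 1/12 s, in which the tool goes at most 41.7 mm and 7.16 degrees, less where a joint would pass 70% of its speed; a pose out of reach is approached as far as the arm can. A call with a number of a shift or a turn outside -1 to 1 is refused whole. A call with a gripper value outside its range is refused whole. The fingers move at their own pace and stop on an object; "grip_force" is the grip in N (left out, the last holds). Time passes only in rows, so rows that do not move let the fingers close, or fill a call up. It gives the time, the measured TCP pose, the force, the opening and the grip force at its end, in the units of the state.
- get_obs(): the state, without advancing time (a new reading comes with each control period).
- read_camera(name): name is "scene" or "top" or "wrist"; returns a dict with "color" (400x640x3 uint8, blue, green, red), "fx", "fy", "cx", "cy" (pixels), "rvec" (rotation vector, rad) and "tvec" (3), from world to camera coordinates, as OpenCV has them. Camera axes: x right, y down, z forward; pixel columns grow to the right and rows downward; lengths in m; the calibration is good to about 2 mm. A picture is of the moment at which its call begins. There is no depth.
- hand_in(): hands the job in; it is judged then, once.
The state is a dict: "t": time; "q": joint angles; "joint_vel": joint speeds; "joint_torque": joint torques, N m; "eef_pos": TCP position; "tool_rot": TCP orientation; "contact_force": force on the tool from outside, world axes, zero at the start; "torque": the same for the moment, N m; "gripper_width": opening from 0.0 (shut) to 1.0 (fully open); "grasp_force": force on a finger pad.
Only numpy, scipy, OpenCV 4.12 (cv2) and the standard library are available. Lean on these libraries where they do the work, as an engineer would, in place of code of your own. Each camera call takes 0.05 s, during which the arm holds its last target. There are 200 camera calls.

### The job

Cover the three white pots for the night: put on each one the steel lid of its own size, seated level on the rim with the knob up, the pot standing upright on the counter. The smallest of the four lids is a spare that fits no pot here: leave it, the white tub and the blue label roll where they are.

Things in the scene. Friction and masses are not known exactly. Their poses are not given: they have to be found in the camera images.
- pot_small: smallest round white ceramic pot (ramekin), loose, open on top, 54 mm outer diameter at the rim, wall 3 mm, 42 mm high; origin at the centre of its underside, z up
- pot_medium: middle-sized round white ceramic pot (ramekin), loose, open on top, 72 mm outer diameter at the rim, wall 3 mm, 42 mm high; origin at the centre of its underside, z up
- pot_large: largest round white ceramic pot (ramekin), loose, open on top, 90 mm outer diameter at the rim, wall 3 mm, 42 mm high; origin at the centre of its underside, z up
- lid_small: third-largest round steel lid, 58 mm diameter, fits the smallest pot. Lies knob up. Origin: underside centre, z up. Tapered plug z 0 to 8 mm, disc z 8 to 12, black knob, 20 mm diameter, on the centre, z 12 to 38 (pinch it from above). Seated: disc on the rim, plug inside the pot with 2.5 mm play, lid origin 34 mm above the pot's
- lid_medium: second-largest round steel lid, 76 mm diameter, fits the middle-sized pot. Lies knob up. Origin: underside centre, z up. Tapered plug z 0 to 8 mm, disc z 8 to 12, black knob, 20 mm diameter, on the centre, z 12 to 38 (pinch it from above). Seated: disc on the rim, plug inside the pot with 2.5 mm play, lid origin 34 mm above the pot's
- lid_large: largest round steel lid, 94 mm diameter, fits the largest pot. Lies knob up. Origin: underside centre, z up. Tapered plug z 0 to 8 mm, disc z 8 to 12, black knob, 20 mm diameter, on the centre, z 12 to 38 (pinch it from above). Seated: disc on the rim, plug inside the pot with 2.5 mm play, lid origin 34 mm above the pot's
- lid_spare: spare, by far the smallest, round steel lid, 40 mm diameter, would drop into every pot here, fits none; to be left alone. Lies knob up. Origin: underside centre, z up. Tapered plug z 0 to 8 mm, disc z 8 to 12, black knob, 20 mm diameter, on the centre, z 12 to 38 (pinch it from above).
- dip_tub: white deli tub with white snap lid, 79 mm diameter, 50 mm high; bystander; origin at the centre of its underside
- blue_roll: roll of light blue labels standing on end, 53 mm diameter, 40 mm high; bystander; origin at the centre of its underside
- slicer: slicing machine, fixed, always in the same place in the middle of the counter; origin on the counter. A tall obstacle between left and right: it fills about x -230 to +200, y -295 to +280 mm from its origin, 355 mm high at the most; only its front knob (70 mm high at most) reaches nearer to the robot than x -200. Keep clear of it: pass in front of it or above
Not all that is in view belongs to the job. Leave any yellow look-alike of the pot_small alone.

How it is judged:
By the outcome, as a careful person would: the job done as asked, in the order asked, and still so for the second after the job is handed in, with the robot touching nothing.
It also fails if it takes over 109 s, if anything falls off the work surface, if the arm or the gripper's body presses on something with over 40 N, if the wrist force passes 120 N, or if a joint passes its speed limit or range.

## Working session

There is one attempt and no reset: what is moved stays moved. The work goes in short steps, Python scripts to look and compute and a tool call to move; the robot and the scene stay as the last step left them, time stands still between calls to the robot, and variables do not carry over. Pictures are saved under pics/ and viewed, at most 14 in all, crops included, and the job is handed in when it is done.

Besides the shell and the picture viewer there is one more tool, called after "Call:" as a command line: name --argument value ..., lists and objects as JSON in quotes. jog_arm: Moves the arm, as the interface text tells. Scaled input: -1 to 1 covers 20 mm each way for a shift and 4 degrees each way for a turn. Its arguments: {"type":"object","properties":{"moves":{"type":"array"},"grip_force":{"type":"number"}},"required":["moves"]}

```bash
mkdir -p pics; cat > h.py <<'E'
from station import *
import cv2, numpy as np
def snap(n,f):
    c=read_camera(n); cv2.imwrite('pics/'+f,c['color']); return c
E
python3 - <<'E'
from h import *
import pickle
o=get_obs(); print(o)
d={n:snap(n,n+'0.png') for n in ('scene','top','wrist')}
pickle.dump(d,open('c0.pkl','wb'))
for n,c in d.items(): print(n,c['fx'],c['cx'],c['cy'],c['rvec'],c['tvec'])
E
```

```text
{'t': 0.0, 'q': array([ 1.0548633 ,  0.47780109,  0.02235485,  1.55646763, -0.01150204,
        1.10929684, -0.08312177]), 'joint_vel': array([ 6.61235261e-04,  4.89357438e-04, -1.05285871e-03,  2.56989303e-04,
       -6.31865687e-04,  1.17325989e-03,  5.44451437e-06]), 'joint_torque': array([-8.81969172e-04, -5.96465063e+01,  1.60777062e+00, -2.81202793e+01,
        1.25588482e-02,  9.24082560e-03,  3.53737016e-05]), 'eef_pos': array([ 0.26745856, -0.61909689,  0.23031852]), 'tool_rot': array([-8.85999015e-04,  9.79282042e-01,  2.02498967e-01, -2.56030691e-04]), 'contact_force': array([-0.23787076, -0.50086394, -0.60980663]), 'torque': array([0.0482272 , 0.06066906, 0.01646796]), 'grasp_force': 0.0, 'gripper_width': 1.0011186798704919}
scene 466.8372759468924 321.5320523574417 198.4459217909614 [ 1.26027687 -2.36327252  0.85678823] [0.28562422 0.35369671 1.11858849]
top 450.9808716413604 317.4357111298809 204.93798726132667 [ 2.12163714 -2.1294338   0.18343198] [0.00408273 0.51258392 1.20842629]
wrist 322.4212492968061 321.07344890042515 195.14828526604555 [-2.40155639  1.57826222  0.24799991] [-0.67347394 -0.03814322  0.37985162]
```

View pics/top0.png

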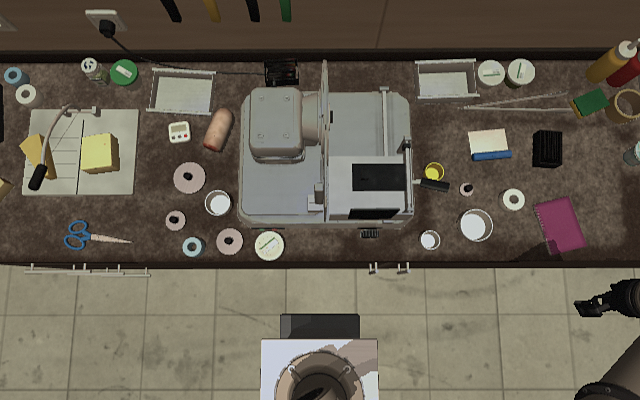

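View pics/scene0.png

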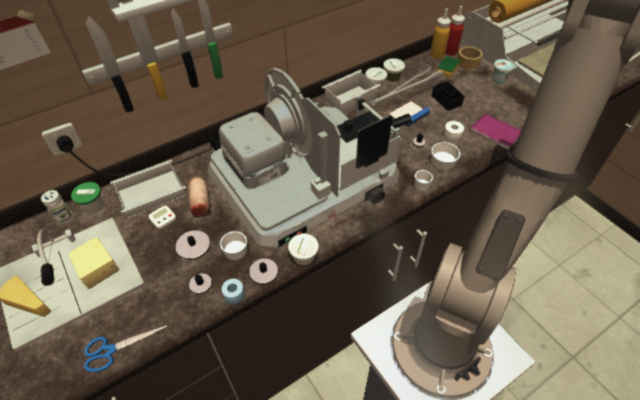

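Top view: four knobbed lids at (189,178), (229,240), (175,220) and (467,188). White pots are at (217,203), (430,239) and (476,225). The tub is at (269,245), the roll at (193,246), and the yellow look-alike at (434,172). I'll enlarge crops to confirm the sizes.

```bash
python3 - <<'E'
import cv2
t=cv2.imread('pics/top0.png')
cv2.imwrite('pics/l0.png',cv2.resize(t[155:265,150:300],None,fx=5,fy=5,interpolation=cv2.INTER_CUBIC))
cv2.imwrite('pics/r0.png',cv2.resize(t[155:265,400:530],None,fx=5,fy=5,interpolation=cv2.INTER_CUBIC))
E
```

```text
(no output)
```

View pics/l0.png

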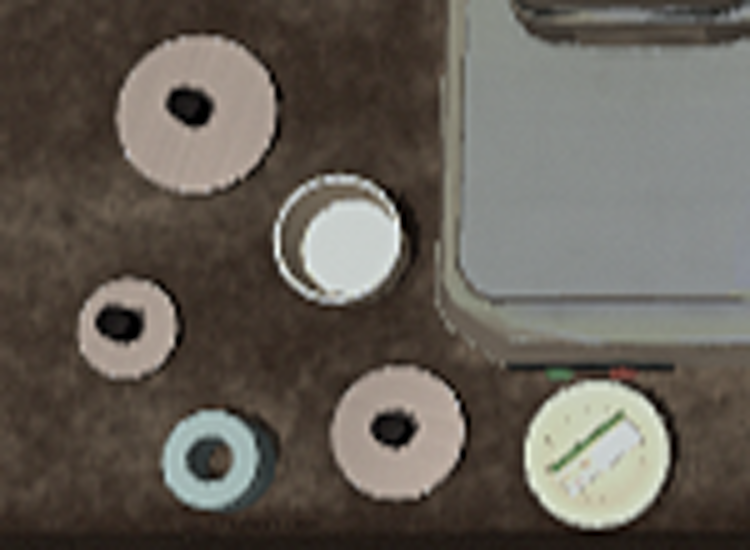

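View pics/r0.png

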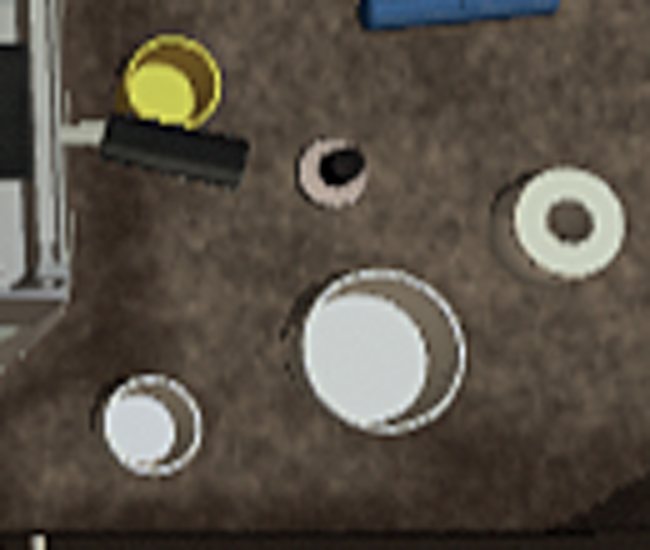

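Sizes confirmed from the enlarged crops. Left crop: lid_large is at (197,113), Ø≈160 px. lid_medium is at (398,432), Ø≈135, and lid_small at (128,328), Ø≈101. pot_medium's rim is at (338,238). Right crop: pot_large's rim is at (384,351) and pot_small's (white) at (152,425). The Ø≈70 lid at (333,172) is the spare.

```bash
cat >> h.py <<'E'
def ray(c,u,v,z):
    R=cv2.Rodrigues(np.array(c['rvec']))[0]; t=np.array(c['tvec']).ravel()
    o=-R.T@t; d=R.T@np.array([(u-c['cx'])/c['fx'],(v-c['cy'])/c['fy'],1.])
    return o+d*(z-o[2])/d[2]
def proj(c,P):
    K=np.array([[c['fx'],0,c['cx']],[0,c['fy'],c['cy']],[0,0,1.]])
    return cv2.projectPoints(np.array(P,float).reshape(-1,1,3),np.array(c['rvec']),np.array(c['tvec']),K,None)[0].reshape(-1,2)
E
python3 - <<'E'
from h import *
import pickle
d=pickle.load(open('c0.pkl','rb')); c=d['top']
for n,x0,u,v,r,z in [('lidL',150,197,113,80,.012),('lidM',150,398,432,67.5,.012),('lidS',150,128.5,328,50.5,.012),('potM',150,338,238.5,65,.042),('potS',400,152.5,425,49.5,.042),('potL',400,384.5,351,82,.042),('spare',400,333,172,35,.012),('tub',150,598,455,73,.05),('slicer corner',150,505,365,10,.0),('roll',150,211,460,48,.04),
 ('lever',400,240,170,10,.15)]:
    f=lambda a,b:ray(c,x0+(a+.5)/5-.5,155+(b+.5)/5-.5,z)
    p=f(u,v); s=proj(d['scene'],[p])[0]
    print(n,p.round(4),'diam',np.linalg.norm(f(u+r,v)-f(u-r,v)).round(4),'scene',s.round(1))
    cv2.circle(d['scene']['color'],tuple(int(round(k*8)) for k in s),12,(0,0,255),-1,shift=3) if 0 else cv2.drawMarker(d['scene']['color'],tuple(s.round().astype(int)),(0,0,255),0,5)
cv2.imwrite('pics/s1.png',cv2.resize(d['scene']['color'][110:310,170:490],None,fx=2.5,fy=2.5))
E
```

```text
lidL [0.6018 0.3739 0.012 ] diam 0.0928 scene [192.5 243.1]
lidM [0.4164 0.2515 0.012 ] diam 0.0762 scene [263.4 269.6]
lidS [0.4763 0.407  0.012 ] diam 0.0576 scene [200.3 281.8]
potM [0.522  0.2825 0.042 ] diam 0.0728 scene [233.3 241.4]
potS [ 0.4152 -0.307   0.042 ] diam 0.0543 scene [423.6 176. ]
potL [ 0.4557 -0.4369  0.042 ] diam 0.0904 scene [445.8 151.4]
spare [ 0.5633 -0.4246  0.012 ] diam 0.0401 scene [418.9 140.7]
tub [0.3996 0.1342 0.05  ] diam 0.0797 scene [303.5 245.4]
slicer corner [0.4558 0.1939 0.    ] diam 0.0115 scene [275.1 251.7]
roll [0.3986 0.3485 0.04  ] diam 0.053 scene [232.2 287.3]
lever [ 0.5349 -0.3315  0.15  ] diam 0.0102 scene [408.8 124.1]
```

View pics/s1.png

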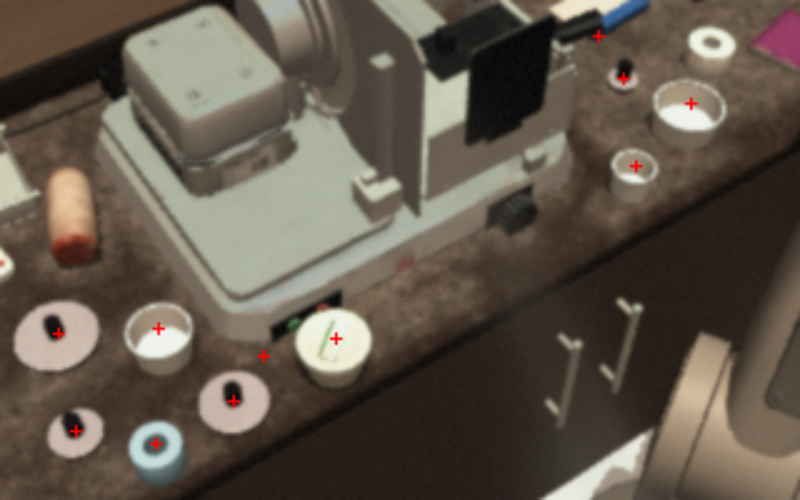

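The projections agree in both cameras. First move: rise and square up the yaw.

Call:
jog_arm --moves '[0,0,-1,0,0,0.975,0.6,0,0,-1,0,0,0.975,0.6,0,0,-1,0,0,0.975,0.6,0,0,-1,0,0,0.975,0.6,0,0,-1,0,0,0.975,0.6,0,0,-1,0,0,0.975,0.6,0,0,-1,0,0,0,0.6,0,0,-1,0,0,0,0.6]' --grip_force 40

```text
t: 0.82
eef_pos: [0.2677, -0.6194, 0.3919]
tool_rot: [-0.0, 1.0, -0.0, -0.0]
contact_force: [0.7, 0.7, -0.7]
gripper_width: 0.604
grasp_force: 0.0
```

Call:
jog_arm --moves '[0.3,-1,-0.4,0,0,0,0.6,0.3,-1,-0.4,0,0,0,0.6,0.3,-1,-0.4,0,0,0,0.6,0.3,-1,-0.4,0,0,0,0.6,0.3,-1,-0.4,0,0,0,0.6,0.3,-1,-0.4,0,0,0,0.6,0.3,-1,-0.4,0,0,0,0.6,0.3,-1,-0.4,0,0,0,0.6]'

```text
t: 1.48
eef_pos: [0.3159, -0.4585, 0.4554]
tool_rot: [-0.0, 1.0, -0.0, -0.0]
contact_force: [0.8, -0.4, -0.8]
gripper_width: 0.598
grasp_force: 0.0
```

Call:
jog_arm --moves '[0.28,-1,0,0,0,0,0.6,0.28,-1,0,0,0,0,0.6,0.28,-1,0,0,0,0,0.6,0.28,-1,0,0,0,0,0.6,0.28,-1,0,0,0,0,0.6,0.28,-1,0,0,0,0,0.6,0.28,-1,0,0,0,0,0.6,0.28,-1,0,0,0,0,0.6]'

```text
t: 2.15
eef_pos: [0.3606, -0.2986, 0.4551]
tool_rot: [-0.0, 1.0, -0.0, -0.0]
contact_force: [0.2, 0.6, -0.1]
gripper_width: 0.6
grasp_force: 0.0
```

Call:
jog_arm --moves '[0.28,-1,0,0,0,0,0.6,0.28,-1,0,0,0,0,0.6,0.28,-1,0,0,0,0,0.6,0.28,-1,0,0,0,0,0.6,0.28,-1,0,0,0,0,0.6,0.28,-1,0,0,0,0,0.6,0.28,-1,0,0,0,0,0.6,0.28,-1,0,0,0,0,0.6]'

```text
t: 2.82
eef_pos: [0.4055, -0.1387, 0.4551]
tool_rot: [0.0, 1.0, -0.0, -0.0]
contact_force: [1.0, 0.2, 0.3]
gripper_width: 0.601
grasp_force: 0.0
```

Call:
jog_arm --moves '[0.28,-1,0,0,0,0,0.6,0.28,-1,0,0,0,0,0.6,0.28,-1,0,0,0,0,0.6,0.28,-1,0,0,0,0,0.6,0.28,-1,0,0,0,0,0.6,0.28,-1,0,0,0,0,0.6,0.28,-1,0,0,0,0,0.6,0.28,-1,0,0,0,0,0.6]'

```text
t: 3.48
eef_pos: [0.4504, 0.0212, 0.4551]
tool_rot: [0.0, 1.0, -0.0, -0.0]
contact_force: [0.6, -0.5, 0.2]
gripper_width: 0.603
grasp_force: 0.0
```

Call:
jog_arm --moves '[-0.2,-1,0,0,0,0,0.6,-0.2,-1,0,0,0,0,0.6,-0.2,-1,0,0,0,0,0.6,-0.2,-1,0,0,0,0,0.6,-0.2,-1,0,0,0,0,0.6,-0.2,-1,0,0,0,0,0.6,-0.2,-1,0,0,0,0,0.6,-0.2,-1,0,0,0,0,0.6]'

```text
t: 4.15
eef_pos: [0.4181, 0.1811, 0.4551]
tool_rot: [0.0, 1.0, -0.0, -0.0]
contact_force: [-0.2, -0.2, -0.0]
gripper_width: 0.6
grasp_force: 0.0
```

Call:
jog_arm --moves '[0,-0.44,1,0,0,0,0.6,0,-0.44,1,0,0,0,0.6,0,-0.44,1,0,0,0,0.6,0,-0.44,1,0,0,0,0.6,0,-0.44,1,0,0,0,0.6,0,-0.44,1,0,0,0,0.6,0,-0.44,1,0,0,0,0.6,0,-0.44,1,0,0,0,0.6]'

```text
t: 4.82
eef_pos: [0.4184, 0.2508, 0.2942]
tool_rot: [0.0, 1.0, -0.0, -0.0]
contact_force: [0.6, 0.3, 0.0]
gripper_width: 0.603
grasp_force: 0.0
```

```bash
python3 - <<'E'
from h import *
import pickle
c=snap('wrist','w1.png'); pickle.dump(c,open('w1.pkl','wb'))
im=c['color'].copy()
for P in [(.4164,.2515,.012),(.522,.2825,.042),(.4763,.407,.012),(.6018,.3739,.012)]:
    cv2.drawMarker(im,tuple(proj(c,[P])[0].round().astype(int)),(0,0,255),0,7)
cv2.imwrite('pics/w1.png',im)
E
```

```text
(no output)
```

View pics/w1.png

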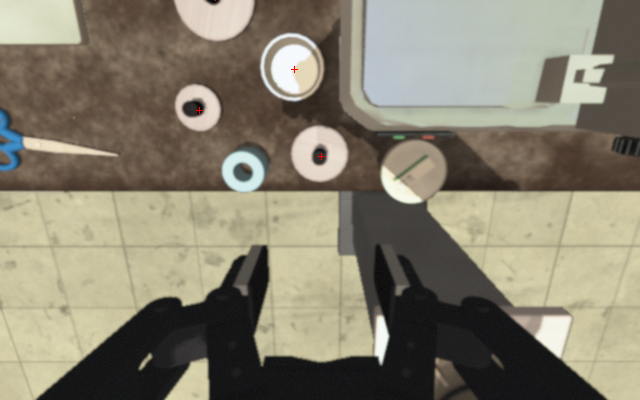

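The wrist view shows lid_medium at (320,154), pot_medium at (293,67) and lid_small at (198,107). The projected markers sit about 2 px low and right of these, so I'll refine numerically.

```bash
cat >> h.py <<'E'
def blob(c,P,r,win=1.35,th=100):
    """world xy of bright disc near P (plane z=P[2])"""
    u,v=proj(c,[P])[0]; e=proj(c,[(P[0],P[1]+r,P[2])])[0]; rp=np.hypot(*(e-(u,v)))*win
    S=6; x0,y0=int(max(u-rp,0)),int(max(v-rp,0)); im=c['color'][y0:int(v+rp)+2,x0:int(u+rp)+2]
    g=cv2.cvtColor(cv2.resize(im,None,fx=S,fy=S,interpolation=cv2.INTER_CUBIC),cv2.COLOR_BGR2GRAY)
    cs,_=cv2.findContours((g>th).astype('uint8'),cv2.RETR_EXTERNAL,cv2.CHAIN_APPROX_NONE)
    k=max(cs,key=cv2.contourArea); (a,b),ax,_=cv2.fitEllipse(cv2.convexHull(k))
    f=lambda a,b: ray(c,x0+(a+.5)/S-.5,y0+(b+.5)/S-.5,P[2])
    return f(a,b)[:2].round(4), np.round([np.linalg.norm(f(a+s/2,b)-f(a-s/2,b)) for s in ax],4)
E
python3 - <<'E'
from h import *
import pickle
d=pickle.load(open('c0.pkl','rb')); w=pickle.load(open('w1.pkl','rb'))
for n,P,r in [('lidM',(.4164,.2515,.012),.038),('potM',(.522,.2825,.042),.036),('lidS',(.4763,.407,.012),.029),('lidL',(.6018,.3739,.012),.047),('potS',(.4152,-.307,.042),.027),('potL',(.4557,-.4369,.042),.045)]:
    for cn,c in [('top',d['top']),('wrist',w),('scene',d['scene'])]:
        try: print(n,cn,*blob(c,P,r))
        except Exception as e: print(n,cn,'-')
E
```

```text
lidM top [0.4162 0.2519] [0.0744 0.0776]
lidM wrist [0.4199 0.2546] [0.076  0.0783]
lidM scene [0.4148 0.2534] [0.067  0.0783]
potM top [0.522  0.2833] [0.0721 0.0746]
potM wrist [0.5276 0.2892] [0.0753 0.0877]
potM scene [0.5146 0.2869] [0.0752 0.0799]
lidS top [0.4761 0.4081] [0.056  0.0594]
lidS wrist [0.477  0.4089] [0.0577 0.0699]
lidS scene [0.4745 0.4094] [0.0505 0.0629]
lidL top [0.6013 0.3744] [0.0908 0.0952]
lidL wrist [0.5816 0.3843] [0.091  0.1347]
lidL scene [0.5995 0.376 ] [0.0771 0.0997]
potS top [ 0.4151 -0.3069] [0.0546 0.0569]
potS wrist -
potS scene [ 0.4086 -0.3002] [0.0612 0.0633]
potL top [ 0.4561 -0.4362] [0.0892 0.0942]
potL wrist -
potL scene [ 0.4521 -0.4309] [0.0902 0.0994]
```

Call:
jog_arm --moves '[0,-0.1,1,0,0,0,0.6,0,0,1,0,0,0,0.6,0,0,1,0,0,0,0.6,0,0,1,0,0,0,0.6,0,0,1,0,0,0,0.6,0,0,1,0,0,0,0.6,0,0,1,0,0,0,0.6,0,0,1,0,0,0,0.6]'

```text
t: 5.53
eef_pos: [0.419, 0.2522, 0.1349]
tool_rot: [0.0, 1.0, -0.001, 0.0]
contact_force: [1.3, -0.1, 0.4]
gripper_width: 0.598
grasp_force: 0.0
```

Call:
jog_arm --moves '[0,0,1,0,0,0,0.6,0,0,1,0,0,0,0.6,0,0,1,0,0,0,0.6,0,0,1,0,0,0,0.6,0,0,1,0,0,0,0.6,0,0,0.5,0,0,0,0.6,0,0,0.4,0,0,0,0.6,0,0,0,0,0,0,0.6]'

```text
t: 6.2
eef_pos: [0.4184, 0.2522, 0.0165]
tool_rot: [0.001, 1.0, -0.0, -0.001]
contact_force: [0.3, 0.5, 0.3]
gripper_width: 0.6
grasp_force: 0.0
```

Call:
jog_arm --moves '[0,0,0,0,0,0,0,0,0,0,0,0,0,0,0,0,0,0,0,0,0,0,0,0,0,0,0,0,0,0,0,0,0,0,0,0,0,0,0,0,0,0,0,0,0,0,0,0,0,0,0,0,0,0,0,0]'

```text
t: 6.87
eef_pos: [0.4194, 0.2531, 0.0184]
tool_rot: [-0.0, 1.0, -0.0, 0.001]
contact_force: [-0.1, -1.3, 5.7]
gripper_width: 0.219
grasp_force: 39.0
```

Call:
jog_arm --moves '[0,0,-0.5,0,0,0,0,0,0,-1,0,0,0,0,0,0,-1,0,0,0,0,0,0,-1,0,0,0,0,0.9,-0.26,-1,0,0,0,0,0.9,-0.26,-1,0,0,0,0,0.9,-0.26,0,0,0,0,0,0.9,-0.26,0,0,0,0,0]'

```text
t: 7.53
eef_pos: [0.4923, 0.2738, 0.1298]
tool_rot: [-0.001, 1.0, -0.0, 0.002]
contact_force: [0.1, 0.3, -1.2]
gripper_width: 0.215
grasp_force: 39.2
```

```bash
python3 - <<'E'
from h import *
import pickle
c=snap('wrist','w2.png'); pickle.dump(c,open('w2.pkl','wb'))
o=get_obs(); p=o['eef_pos']; print(p)
# held lid disc top z = tcp z - (.0184-.012)
P=(p[0],p[1],p[2]-.0064); print(blob(c,P,.038,1.25),blob(c,(.522,.2825,.042),.036))
im=c['color'].copy()
for Q in [P,(.522,.283,.042)]: cv2.drawMarker(im,tuple(proj(c,[Q])[0].round().astype(int)),(0,0,255),0,7)
cv2.imwrite('pics/w2.png',im)
E
```

```text
[0.49574598 0.27439005 0.12936502]
(array([0.5134, 0.2726]), array([0.0878, 0.1182])) (array([0.507 , 0.2882]), array([0.1019, 0.1452]))
```

View pics/w2.png

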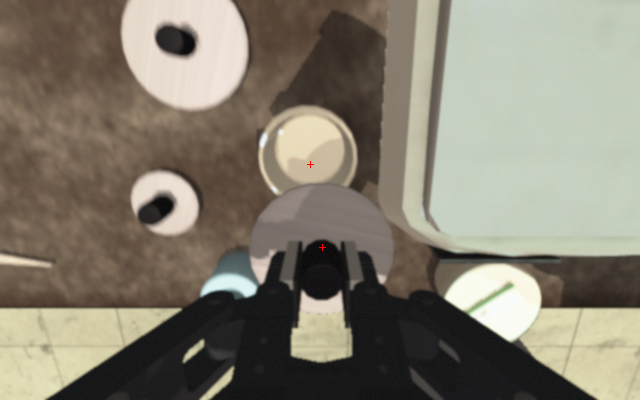

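The arm was still settling in that frame. I'll retake it now that it's still.

```bash
python3 - <<'E'
from h import *
c=snap('wrist','w3.png')
p=get_obs()['eef_pos']; print(p)
im=c['color'].copy()
def ring(x,y,z,r):
    a=np.linspace(0,2*np.pi,90); q=proj(c,np.c_[x+r*np.cos(a),y+r*np.sin(a),0*a+z])
    cv2.polylines(big,[np.round((q-off+.5)*4-.5).astype(int)],True,(0,0,255),1)
off=np.array([230,90]); big=cv2.resize(im[90:240,230:420],None,fx=4,fy=4,interpolation=cv2.INTER_CUBIC)
ring(p[0],p[1],p[2]-.0064,.038); ring(.522,.283,.042,.036)
cv2.imwrite('pics/w3.png',big)
E
```

```text
[0.4935961  0.27382814 0.12865482]
```

View pics/w3.png

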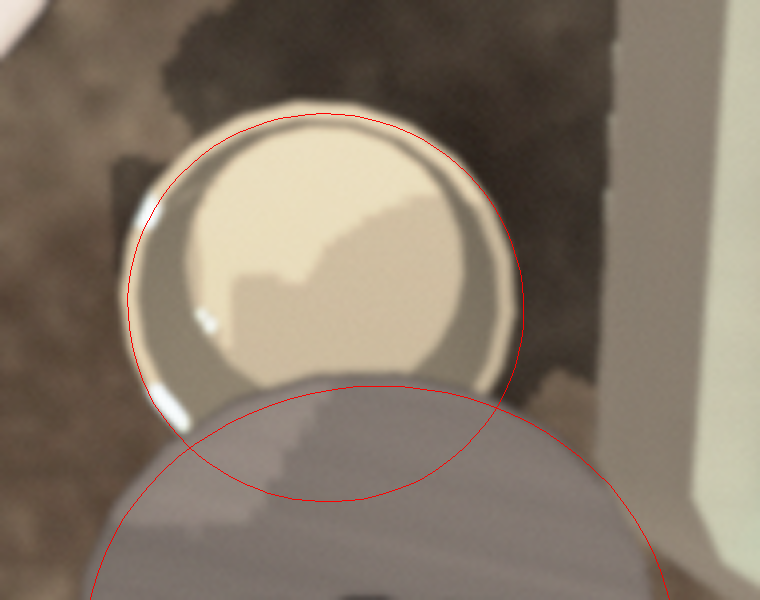

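Call:
jog_arm --moves '[0,0,0,0,0,0,0,0,0,0,0,0,0,0,0,0,0,0,0,0,0,0,0,0,0,0,0,0,0,0,0,0,0,0,0,0,0,0,0,0,0,0,0,0,0,0,0,0,0,0,0,0,0,0,0,0]'

```text
t: 8.3
eef_pos: [0.4906, 0.2734, 0.1273]
tool_rot: [0.0, 1.0, -0.0, 0.0]
contact_force: [-0.0, -0.5, -1.9]
gripper_width: 0.217
grasp_force: 39.2
```

```bash
cat >> h.py <<'E'
def rings(f,box,S,R):
    c=read_camera('wrist'); p=get_obs()['eef_pos']; print(p.round(4))
    x0,y0,x1,y1=box; big=cv2.resize(c['color'][y0:y1,x0:x1],None,fx=S,fy=S,interpolation=cv2.INTER_CUBIC)
    for x,y,z,r in [k(p) if callable(k) else k for k in R]:
        a=np.linspace(0,2*np.pi,90); q=proj(c,np.c_[x+r*np.cos(a),y+r*np.sin(a),0*a+z])
        cv2.polylines(big,[np.round((q-(x0,y0)+.5)*S-.5).astype(int)],True,(0,0,255),1)
    cv2.imwrite('pics/'+f,big)
E
python3 - <<'E'
from h import *
rings('w4.png',(230,80,420,230),4,[(.522,.283,.042,.036),lambda p:(p[0],p[1],p[2]-.0064,.038)])
E
```

```text
[0.4906 0.2734 0.1273]
```

View pics/w4.png

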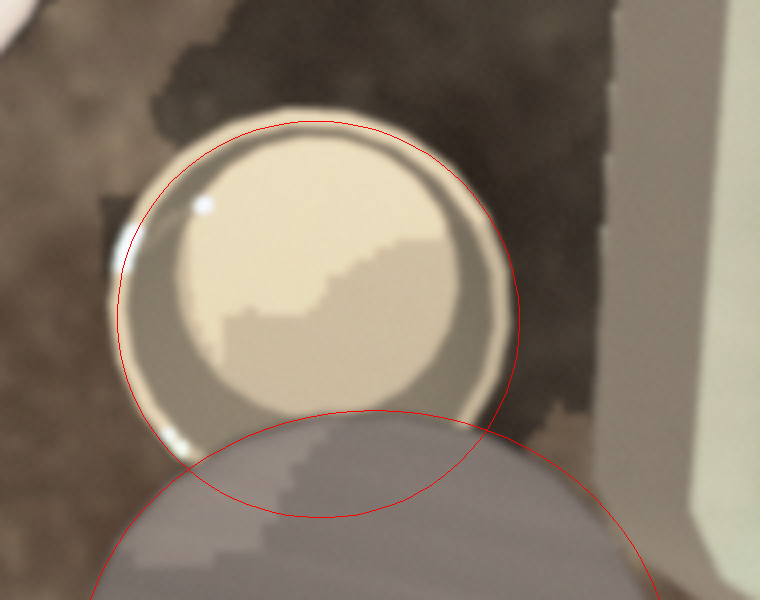

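Call:
jog_arm --moves '[0.85,-0.25,0,0,0,0,0,0.85,-0.25,0,0,0,0,0,0,0,0,0,0,0,0,0,0,0.6,0,0,0,0,0,0,0.8,0,0,0,0,0,0,0.8,0,0,0,0,0,0,0.8,0,0,0,0,0,0,0.2,0,0,0,0]'

```text
t: 9.02
eef_pos: [0.5221, 0.2819, 0.06]
tool_rot: [0.001, 1.0, 0.0, -0.002]
contact_force: [-0.4, -1.0, -0.8]
gripper_width: 0.213
grasp_force: 39.3
```

Call:
jog_arm --moves '[0,0,0,0,0,0,0,0,0,0,0,0,0,0,0,0,0.1,0,0,0,0,0,0,0.1,0,0,0,0,0,0,0.1,0,0,0,0,0,0,0.1,0,0,0,0,0,0,0.1,0,0,0,0,0,0,0,0,0,0,0]'

```text
t: 9.68
eef_pos: [0.5245, 0.2832, 0.053]
tool_rot: [0.0, 1.0, -0.0, -0.0]
contact_force: [-1.2, 0.7, -0.7]
gripper_width: 0.218
grasp_force: 39.3
```

Call:
jog_arm --moves '[0,0,0.05,0,0,0,0,0,0,0.05,0,0,0,0,0,0,0,0,0,0,0,0,0,0,0,0,0,0.3,0,0,0,0,0,0,0.4,0,0,0,0,0,0,0.4,0,0,0,0,0,0,0.4,0,0,0,0,0,0,0.4]'

```text
t: 10.35
eef_pos: [0.5246, 0.2834, 0.0512]
tool_rot: [-0.0, 1.0, -0.0, -0.0]
contact_force: [0.3, -0.1, -0.0]
gripper_width: 0.398
grasp_force: 0.0
```

Call:
jog_arm --moves '[0,0,-0.5,0,0,0,0.4,0,0,-1,0,0,0,0.4,0,0,-1,0,0,0,0.4,-0.3,-0.9,-1,0,0,0,0.5,-0.3,-0.9,-1,0,0,0,0.6,-0.3,-0.9,0,0,0,0,0.6,-0.3,-0.9,0,0,0,0,0.6,-0.3,-0.9,0,0,0,0,0.6]'

```text
t: 11.02
eef_pos: [0.4947, 0.3744, 0.1427]
tool_rot: [-0.0, 1.0, -0.0, 0.001]
contact_force: [1.0, 0.5, -0.6]
gripper_width: 0.605
grasp_force: 0.0
```

Call:
jog_arm --moves '[-0.3,-0.7,0,0,0,0,0.6,-0.3,-0.7,0,0,0,0,0.6,0,0,0,0,0,0,0.6,0,0,0,0,0,0,0.6,0,0,0,0,0,0,0.6,0,0,0,0,0,0,0.6,0,0,0,0,0,0,0.6,0,0,0,0,0,0,0.6]'

```text
t: 11.68
eef_pos: [0.4834, 0.4005, 0.1413]
tool_rot: [0.0, 1.0, -0.001, 0.0]
contact_force: [-0.2, -0.9, 0.2]
gripper_width: 0.6
grasp_force: 0.0
```

```bash
python3 - <<'E'
from h import *
rings('w5.png',(120,0,440,240),2.5,[(.522,.283,.046,.038),(.4761,.4078,.012,.029),(.6015,.3742,.012,.047)])
E
```

```text
[0.4832 0.4007 0.1413]
```

View pics/w5.png

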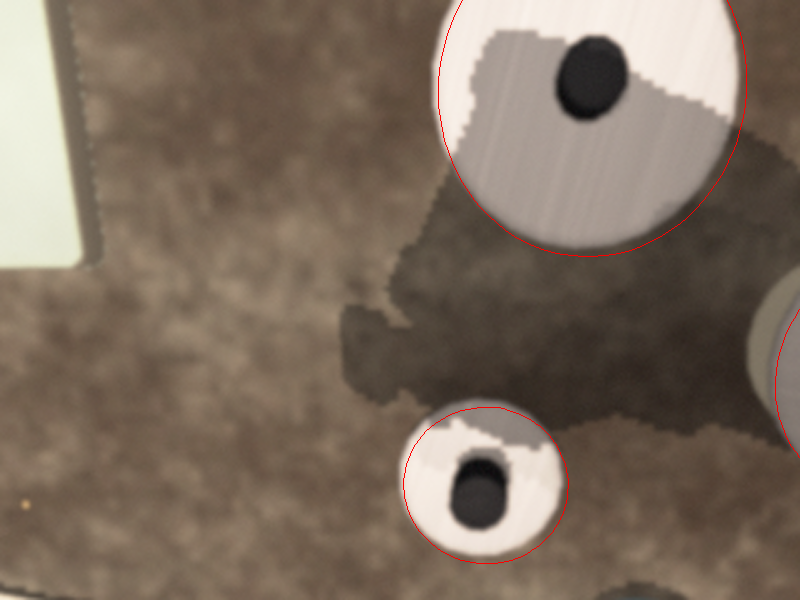

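Call:
jog_arm --moves '[-0.3,-0.4,0.5,0,0,0,0.6,0,0,1,0,0,0,0.6,0,0,1,0,0,0,0.6,0,0,1,0,0,0,0.6,0,0,1,0,0,0,0.6,0,0,1,0,0,0,0.6,0,0,0.5,0,0,0,0.6,0,0,0,0,0,0,0.6]'

```text
t: 12.4
eef_pos: [0.4748, 0.4084, 0.0184]
tool_rot: [0.002, 1.0, 0.0, -0.002]
contact_force: [0.6, -0.4, 0.1]
gripper_width: 0.603
grasp_force: 0.0
```

Call:
jog_arm --moves '[0,0,0,0,0,0,0.6,0,0,0.1,0,0,0,0.6,0,0,0,0,0,0,0,0,0,0,0,0,0,0,0,0,0,0,0,0,0,0,0,0,0,0,0,0,0,0,0,0,0,0,0,0,0,0,0,0,0,0]'

```text
t: 13.07
eef_pos: [0.4773, 0.4099, 0.0203]
tool_rot: [-0.0, 1.0, -0.0, 0.001]
contact_force: [-0.1, -0.7, 6.1]
gripper_width: 0.213
grasp_force: 39.2
```

Call:
jog_arm --moves '[0,0,-0.4,0,0,0,0,0,0,-0.8,0,0,0,0,0,0,-1,0,0,0,0,0,0,-1,0,0,0,0,0,0,-1,0,0,0,0,0,0,-1,0,0,0,0,0,0,-1,0,0,0,0,0,0,-1,0,0,0,0]'

```text
t: 13.73
eef_pos: [0.4764, 0.4091, 0.1645]
tool_rot: [0.0, 1.0, -0.0, -0.0]
contact_force: [0.5, 0.3, -0.5]
gripper_width: 0.215
grasp_force: 39.1
```

Call:
jog_arm --moves '[0,0,-1,0,0,0,0,0,0,-1,0,0,0,0,0,0,-1,0,0,0,0,0,0,-1,0,0,0,0,0,0,-1,0,0,0,0,0,0,-1,0,0,0,0,0,0,-1,0,0,0,0,0,0,-1,0,0,0,0]'

```text
t: 14.4
eef_pos: [0.4763, 0.4091, 0.3245]
tool_rot: [0.0, 1.0, -0.0, -0.0]
contact_force: [-0.4, 0.1, -0.1]
gripper_width: 0.217
grasp_force: 39.1
```

Call:
jog_arm --moves '[-0.1,1,-1,0,0,0,0,-0.1,1,-1,0,0,0,0,-0.1,1,-1,0,0,0,0,-0.1,1,-1,0,0,0,0,-0.1,1,-1,0,0,0,0,-0.1,1,0,0,0,0,0,-0.1,1,0,0,0,0,0,-0.1,1,0,0,0,0,0]'

```text
t: 15.07
eef_pos: [0.46, 0.2485, 0.4239]
tool_rot: [0.0, 1.0, -0.0, 0.0]
contact_force: [0.7, -0.3, -1.3]
gripper_width: 0.214
grasp_force: 39.2
```

Call:
jog_arm --moves '[-0.1,1,0,0,0,0,0,-0.1,1,0,0,0,0,0,-0.1,1,0,0,0,0,0,-0.1,1,0,0,0,0,0,-0.1,1,0,0,0,0,0,-0.1,1,0,0,0,0,0,-0.1,1,0,0,0,0,0,-0.1,1,0,0,0,0,0]'

```text
t: 15.73
eef_pos: [0.4437, 0.0886, 0.4235]
tool_rot: [0.0, 1.0, -0.0, -0.0]
contact_force: [0.6, -0.9, -0.8]
gripper_width: 0.215
grasp_force: 39.2
```

Call:
jog_arm --moves '[-0.1,1,0,0,0,0,0,-0.1,1,0,0,0,0,0,-0.1,1,0,0,0,0,0,-0.1,1,0,0,0,0,0,-0.1,1,0,0,0,0,0,-0.1,1,0,0,0,0,0,-0.1,1,0,0,0,0,0,-0.1,1,0,0,0,0,0]'

```text
t: 16.4
eef_pos: [0.4277, -0.0712, 0.4234]
tool_rot: [0.0, 1.0, -0.0, -0.0]
contact_force: [-0.3, 0.6, -0.5]
gripper_width: 0.215
grasp_force: 39.2
```

Call:
jog_arm --moves '[-0.1,1,0,0,0,0,0,-0.1,1,0,0,0,0,0,-0.1,1,0,0,0,0,0,-0.1,1,0,0,0,0,0,-0.1,1,0,0,0,0,0,-0.1,1,0,0,0,0,0,-0.1,1,0,0,0,0,0,-0.1,1,0,0,0,0,0]'

```text
t: 17.07
eef_pos: [0.4117, -0.231, 0.4235]
tool_rot: [-0.0, 1.0, -0.0, -0.0]
contact_force: [0.2, 0.1, -1.0]
gripper_width: 0.215
grasp_force: 39.2
```

Call:
jog_arm --moves '[-0.17,0.475,1,0,0,0,0,-0.17,0.475,1,0,0,0,0,-0.17,0.475,1,0,0,0,0,-0.17,0.475,1,0,0,0,0,-0.17,0.475,1,0,0,0,0,-0.17,0.475,1,0,0,0,0,-0.17,0.475,1,0,0,0,0,-0.17,0.475,1,0,0,0,0]'

```text
t: 17.73
eef_pos: [0.3846, -0.3065, 0.2626]
tool_rot: [-0.0, 1.0, -0.0, 0.0]
contact_force: [-0.3, -0.7, -0.4]
gripper_width: 0.212
grasp_force: 39.2
```

Call:
jog_arm --moves '[0,0,1,0,0,0,0,0,0,1,0,0,0,0,0,0,1,0,0,0,0,0,0,1,0,0,0,0,0,0,1,0,0,0,0,0,0,1,0,0,0,0,0,0,0.8,0,0,0,0,0,0,0,0,0,0,0]'

```text
t: 18.4
eef_pos: [0.3831, -0.3049, 0.1247]
tool_rot: [-0.002, 1.0, -0.0, -0.002]
contact_force: [-0.5, -0.1, -1.0]
gripper_width: 0.217
grasp_force: 39.1
```

Call:
jog_arm --moves '[0,0,0,0,0,0,0,0,0,0,0,0,0,0,0,0,0,0,0,0,0,0,0,0,0,0,0,0,0,0,0,0,0,0,0,0,0,0,0,0,0,0,0,0,0,0,0,0,0,0,0,0,0,0,0,0]'

```text
t: 19.07
eef_pos: [0.3851, -0.3066, 0.1274]
tool_rot: [0.0, 1.0, -0.0, 0.0]
contact_force: [-0.1, 0.7, -1.4]
gripper_width: 0.216
grasp_force: 39.1
```

```bash
python3 - <<'E'
from h import *
rings('w6.png',(230,100,420,250),4,[(.4151,-.307,.042,.027),lambda p:(p[0],p[1],p[2]-.008,.029)])
E
```

```text
[ 0.3851 -0.3065  0.1274]
```

View pics/w6.png

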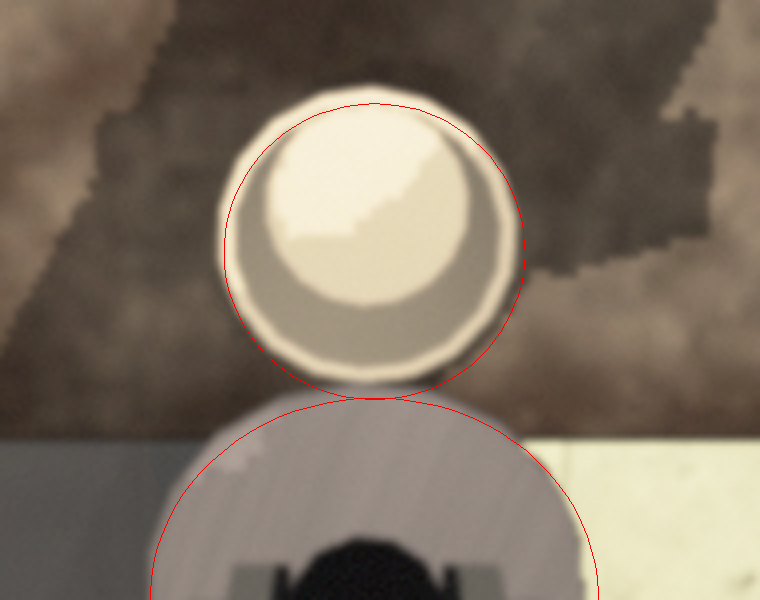

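Call:
jog_arm --moves '[0.8,0,0,0,0,0,0,0.75,0,0,0,0,0,0,0,0,0,0,0,0,0,0,0,0.6,0,0,0,0,0,0,0.8,0,0,0,0,0,0,0.8,0,0,0,0,0,0,0.8,0,0,0,0,0,0,0.1,0,0,0,0]'

```text
t: 19.78
eef_pos: [0.414, -0.3056, 0.0629]
tool_rot: [-0.001, 1.0, -0.0, -0.002]
contact_force: [-0.0, -0.1, -1.0]
gripper_width: 0.21
grasp_force: 39.2
```

Call:
jog_arm --moves '[0,0,0,0,0,0,0,0,0,0,0,0,0,0,0,0,0.1,0,0,0,0,0,0,0.1,0,0,0,0,0,0,0.1,0,0,0,0,0,0,0.1,0,0,0,0,0,0,0.1,0,0,0,0,0,0,0,0,0,0,0]'

```text
t: 20.45
eef_pos: [0.4159, -0.3064, 0.055]
tool_rot: [-0.0, 1.0, -0.0, -0.0]
contact_force: [-0.5, 0.0, 0.4]
gripper_width: 0.216
grasp_force: 39.2
```

Call:
jog_arm --moves '[0,0,0.05,0,0,0,0,0,0,0.05,0,0,0,0,0,0,0,0,0,0,0,0,0,0,0,0,0,0.3,0,0,0,0,0,0,0.4,0,0,0,0,0,0,0.4,0,0,0,0,0,0,0.4,0,0,0,0,0,0,0.4]'

```text
t: 21.12
eef_pos: [0.4161, -0.3066, 0.0532]
tool_rot: [-0.0, 1.0, -0.0, -0.0]
contact_force: [-0.2, -0.6, -0.1]
gripper_width: 0.402
grasp_force: 0.0
```

Call:
jog_arm --moves '[0,0,-0.5,0,0,0,0.4,0,0,-1,0,0,0,0.4,0,0,-1,0,0,0,0.4,0,0,-1,0,0,0,0.5,0,0,-1,0,0,0,0.6,0,0,-1,0,0,0,0.6,0,0,-1,0,0,0,0.6,0,0,-1,0,0,0,0.6]'

```text
t: 21.78
eef_pos: [0.416, -0.3064, 0.2051]
tool_rot: [0.0, 1.0, -0.0, 0.0]
contact_force: [-0.1, -0.9, -0.3]
gripper_width: 0.602
grasp_force: 0.0
```

```bash
python3 - <<'E'
from h import *
c=read_camera('wrist'); t=read_camera('top'); s=read_camera('scene')
C=lambda c,x,y,w,h,S:cv2.resize(c['color'][y:y+h,x:x+w],(w*S,h*S),interpolation=cv2.INTER_CUBIC)
A=C(c,250,60,140,130,3); B=C(s,205,210,70,70,5); D=C(t,185,170,70,70,5)
H=max(A.shape[0],350); o=np.zeros((H+350,700,3),np.uint8); o[:A.shape[0],:A.shape[1]]=A; o=o[:,:]; o[H:,:350]=B; o[H:,350:]=D
cv2.imwrite('pics/chk.png',o[:,:]); print(o.shape)
o=cv2.resize(o,None,fx=.8,fy=.8); o=o[:600]; cv2.imwrite('pics/chk.png',o)
E
```

```text
(740, 700, 3)
```

View pics/chk.png

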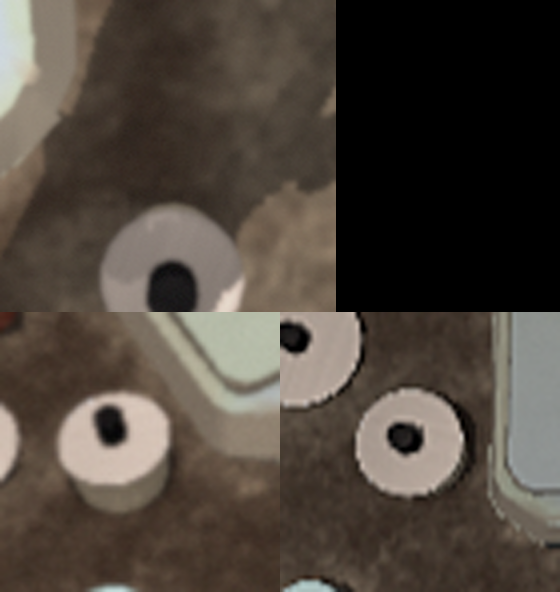

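Call:
jog_arm --moves '[0,0,-1,0,0,0,0.6,0,0,-1,0,0,0,0.6,0,0,-1,0,0,0,0.6,0,0,-1,0,0,0,0.6,0,0,-1,0,0,0,0.6,0,0,-1,0,0,0,0.6,0,0,-1,0,0,0,0.6,0,0,-1,0,0,0,0.6]'

```text
t: 22.6
eef_pos: [0.4155, -0.3062, 0.3633]
tool_rot: [-0.001, 1.0, -0.0, -0.001]
contact_force: [-0.7, 0.1, 0.2]
gripper_width: 0.598
grasp_force: 0.0
```

Call:
jog_arm --moves '[0,0,-1,0,0,0,0.6,0,0,-1,0,0,0,0.6,0.27,-1,-1,0,0,0,0.6,0.27,-1,-0.3,0,0,0,0.6,0.27,-1,0,0,0,0,0.6,0.27,-1,0,0,0,0,0.6,0.27,-1,0,0,0,0,0.6,0.27,-1,0,0,0,0,0.6]'

```text
t: 23.27
eef_pos: [0.4483, -0.1855, 0.4284]
tool_rot: [-0.0, 1.0, -0.0, -0.001]
contact_force: [-0.4, -0.1, 0.6]
gripper_width: 0.597
grasp_force: 0.0
```

Call:
jog_arm --moves '[0.27,-1,0,0,0,0,0.6,0.27,-1,0,0,0,0,0.6,0.27,-1,0,0,0,0,0.6,0.27,-1,0,0,0,0,0.6,0.27,-1,0,0,0,0,0.6,0.27,-1,0,0,0,0,0.6,0.27,-1,0,0,0,0,0.6,0.27,-1,0,0,0,0,0.6]'

```text
t: 23.93
eef_pos: [0.4915, -0.0257, 0.4283]
tool_rot: [-0.0, 1.0, -0.0, -0.001]
contact_force: [0.1, -1.9, -0.2]
gripper_width: 0.601
grasp_force: 0.0
```

Call:
jog_arm --moves '[0.27,-1,0,0,0,0,0.6,0.27,-1,0,0,0,0,0.6,0.27,-1,0,0,0,0,0.6,0.27,-1,0,0,0,0,0.6,0.27,-1,0,0,0,0,0.6,0.27,-1,0,0,0,0,0.6,0.27,-1,0,0,0,0,0.6,0.27,-1,0,0,0,0,0.6]'

```text
t: 24.6
eef_pos: [0.5349, 0.1341, 0.4282]
tool_rot: [0.0, 1.0, -0.0, -0.001]
contact_force: [1.4, -0.0, 0.3]
gripper_width: 0.597
grasp_force: 0.0
```

Call:
jog_arm --moves '[0.27,-1,0,0,0,0,0.6,0.27,-1,0,0,0,0,0.6,0.27,-1,0,0,0,0,0.6,0.27,-1,0,0,0,0,0.6,0.27,-1,0,0,0,0,0.6,0.27,-1,0,0,0,0,0.6,0.27,-1,0,0,0,0,0.6,0.27,-1,0,0,0,0,0.6]'

```text
t: 25.27
eef_pos: [0.5784, 0.294, 0.428]
tool_rot: [0.001, 1.0, -0.0, -0.001]
contact_force: [0.1, 0.3, -0.6]
gripper_width: 0.606
grasp_force: 0.0
```

Call:
jog_arm --moves '[0.15,-0.51,0.2,0,0,0,0.6,0.15,-0.51,0.6,0,0,0,0.6,0.15,-0.51,1,0,0,0,0.6,0.15,-0.51,1,0,0,0,0.6,0.15,-0.51,1,0,0,0,0.6,0.15,-0.51,1,0,0,0,0.6,0.15,-0.51,1,0,0,0,0.6,0.15,-0.51,1,0,0,0,0.6]'

```text
t: 25.93
eef_pos: [0.6025, 0.3741, 0.2907]
tool_rot: [0.001, 1.0, -0.001, -0.001]
contact_force: [0.5, 0.2, -0.2]
gripper_width: 0.6
grasp_force: 0.0
```

Call:
jog_arm --moves '[0,0,1,0,0,0,0.6,0,0,1,0,0,0,0.6,0,0,1,0,0,0,0.6,0,0,1,0,0,0,0.6,0,0,1,0,0,0,0.6,0,0,1,0,0,0,0.6,0,0,1,0,0,0,0.6,0,0,1,0,0,0,0.6]'

```text
t: 26.6
eef_pos: [0.6021, 0.3734, 0.1309]
tool_rot: [0.001, 1.0, -0.001, -0.001]
contact_force: [1.2, 0.1, 0.2]
gripper_width: 0.6
grasp_force: 0.0
```

Call:
jog_arm --moves '[0,-0.05,1,0,0,0,0.6,0,0,1,0,0,0,0.6,0,0,1,0,0,0,0.6,0,0,1,0,0,0,0.6,0,0,1,0,0,0,0.6,0,0,0.3,0,0,0,0.6,0,0,0.2,0,0,0,0.6,0,0,0.05,0,0,0,0.6]'

```text
t: 27.27
eef_pos: [0.6022, 0.3753, 0.0216]
tool_rot: [0.0, 1.0, -0.0, -0.0]
contact_force: [0.3, -0.9, 1.2]
gripper_width: 0.601
grasp_force: 0.0
```

Call:
jog_arm --moves '[0,0,0,0,0,0,0.6,0,0,0,0,0,0,0,0,0,0,0,0,0,0,0,0,0,0,0,0,0,0,0,0,0,0,0,0,0,0,0,0,0,0,0,0,0,0,0,0,0,0,0,0,0,0,0,0,0]'

```text
t: 27.93
eef_pos: [0.6032, 0.3764, 0.0236]
tool_rot: [-0.0, 1.0, -0.0, 0.001]
contact_force: [-0.4, 0.3, 5.9]
gripper_width: 0.212
grasp_force: 39.1
```

Call:
jog_arm --moves '[0,0,-0.3,0,0,0,0,0,0,-0.8,0,0,0,0,0,0,-1,0,0,0,0,0,0,-1,0,0,0,0,0,0,-1,0,0,0,0,0,0,-1,0,0,0,0,0,0,-1,0,0,0,0,0,0,-1,0,0,0,0]'

```text
t: 28.6
eef_pos: [0.6023, 0.3759, 0.1664]
tool_rot: [-0.0, 1.0, -0.0, 0.0]
contact_force: [-0.4, 0.8, -2.1]
gripper_width: 0.214
grasp_force: 39.1
```

Call:
jog_arm --moves '[0,0,-1,0,0,0,0,0,0,-1,0,0,0,0,0,0,-1,0,0,0,0,0,0,-1,0,0,0,0,0,0,-1,0,0,0,0,0,0,-1,0,0,0,0,0,0,-1,0,0,0,0,0,0,-1,0,0,0,0]'

```text
t: 29.27
eef_pos: [0.6019, 0.3758, 0.3264]
tool_rot: [-0.0, 1.0, -0.0, 0.0]
contact_force: [0.0, -0.7, -1.1]
gripper_width: 0.214
grasp_force: 39.1
```

Call:
jog_arm --moves '[0,0,-1,0,0,0,0,0,0,-1,0,0,0,0,0,0,-1,0,0,0,0,-0.24,0.5,-1,0,0,0,0,-0.24,1,-1,0,0,0,0,-0.24,1,-0.8,0,0,0,0,-0.24,1,0,0,0,0,0,-0.24,1,0,0,0,0,0]'

```text
t: 29.93
eef_pos: [0.5777, 0.2856, 0.4427]
tool_rot: [-0.001, 1.0, 0.0, 0.001]
contact_force: [0.3, -0.7, -2.2]
gripper_width: 0.212
grasp_force: 39.2
```

Call:
jog_arm --moves '[-0.24,1,0,0,0,0,0,-0.24,1,0,0,0,0,0,-0.24,1,0,0,0,0,0,-0.24,1,0,0,0,0,0,-0.24,1,0,0,0,0,0,-0.24,1,0,0,0,0,0,-0.24,1,0,0,0,0,0,-0.24,1,0,0,0,0,0]'

```text
t: 30.6
eef_pos: [0.5388, 0.1252, 0.4412]
tool_rot: [0.0, 1.0, 0.0, 0.0]
contact_force: [0.2, 0.7, -1.3]
gripper_width: 0.212
grasp_force: 39.2
```

Call:
jog_arm --moves '[-0.24,1,0,0,0,0,0,-0.24,1,0,0,0,0,0,-0.24,1,0,0,0,0,0,-0.24,1,0,0,0,0,0,-0.24,1,0,0,0,0,0,-0.24,1,0,0,0,0,0,-0.24,1,0,0,0,0,0,-0.24,1,0,0,0,0,0]'

```text
t: 31.27
eef_pos: [0.5004, -0.0344, 0.4412]
tool_rot: [0.0, 1.0, 0.0, 0.0]
contact_force: [-1.4, -0.3, -2.0]
gripper_width: 0.21
grasp_force: 39.2
```

Call:
jog_arm --moves '[-0.24,1,0,0,0,0,0,-0.24,1,0,0,0,0,0,-0.24,1,0,0,0,0,0,-0.24,1,0,0,0,0,0,-0.24,1,0,0,0,0,0,-0.24,1,0,0,0,0,0,-0.24,1,0,0,0,0,0,-0.24,1,0,0,0,0,0]'

```text
t: 31.93
eef_pos: [0.4621, -0.1942, 0.4412]
tool_rot: [0.0, 1.0, 0.0, 0.0]
contact_force: [-0.0, -1.2, -2.4]
gripper_width: 0.21
grasp_force: 39.2
```

Call:
jog_arm --moves '[-0.24,1,0,0,0,0,0,-0.24,1,0,0,0,0,0,-0.24,1,0,0,0,0,0,-0.24,1,0,0,0,0,0,-0.24,1,0,0,0,0,0,-0.24,1,0,0,0,0,0,-0.24,1,0,0,0,0,0,-0.24,1,0,0,0,0,0]'

```text
t: 32.6
eef_pos: [0.4238, -0.3541, 0.4413]
tool_rot: [-0.0, 1.0, 0.0, 0.0]
contact_force: [0.3, -0.2, -1.0]
gripper_width: 0.211
grasp_force: 39.2
```

Call:
jog_arm --moves '[-0.125,0.51,1,0,0,0,0,-0.125,0.51,1,0,0,0,0,-0.125,0.51,1,0,0,0,0,-0.125,0.51,1,0,0,0,0,-0.125,0.51,1,0,0,0,0,-0.125,0.51,1,0,0,0,0,-0.125,0.51,1,0,0,0,0,-0.125,0.51,1,0,0,0,0]'

```text
t: 33.27
eef_pos: [0.4043, -0.4354, 0.2804]
tool_rot: [-0.0, 1.0, 0.0, 0.0]
contact_force: [-0.2, -0.1, -1.4]
gripper_width: 0.211
grasp_force: 39.3
```

Call:
jog_arm --moves '[0,0,1,0,0,0,0,0,0,1,0,0,0,0,0,0,1,0,0,0,0,0,0,1,0,0,0,0,0,0,1,0,0,0,0,0,0,1,0,0,0,0,0,0,0.8,0,0,0,0,0,0,0.6,0,0,0,0]'

```text
t: 33.93
eef_pos: [0.4042, -0.4347, 0.1316]
tool_rot: [-0.001, 1.0, -0.0, -0.0]
contact_force: [-0.5, 0.1, -2.3]
gripper_width: 0.214
grasp_force: 39.3
```

Call:
jog_arm --moves '[0,0,0,0,0,0,0,0,0,0,0,0,0,0,0,0,0,0,0,0,0,0,0,0,0,0,0,0,0,0,0,0,0,0,0,0,0,0,0,0,0,0,0,0,0,0,0,0,0,0,0,0,0,0,0,0]'

```text
t: 34.6
eef_pos: [0.4045, -0.4356, 0.1326]
tool_rot: [0.0, 1.0, -0.0, 0.0]
contact_force: [0.9, 0.5, -1.3]
gripper_width: 0.214
grasp_force: 39.3
```

```bash
python3 - <<'E'
from h import *
rings('w7.png',(220,70,420,220),4,[(.4559,-.4365,.042,.045),lambda p:(p[0],p[1],p[2]-.010,.047)])
E
```

```text
[ 0.4045 -0.4356  0.1325]
```

View pics/w7.png

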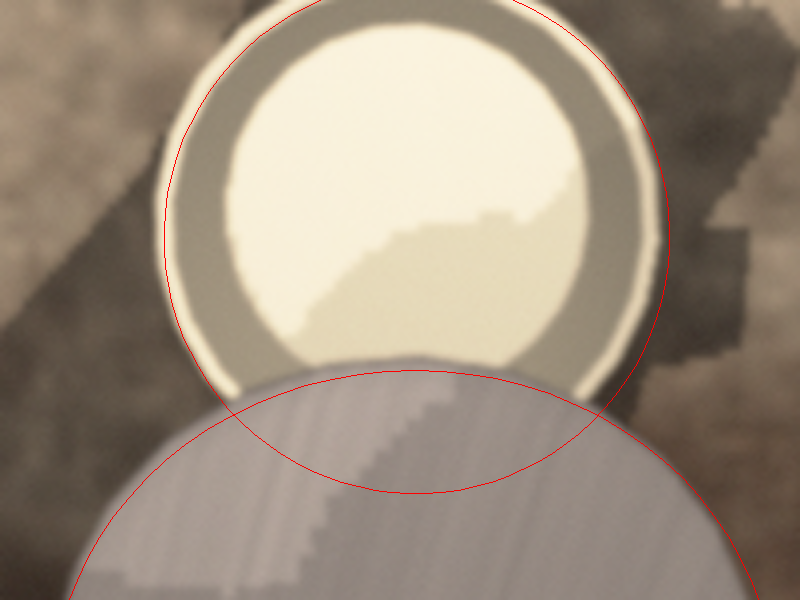

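The pot's edge is partly hidden, so I'll fit both outlines numerically.

```bash
python3 - <<'E'
from h import *
from scipy.optimize import least_squares
from scipy.ndimage import map_coordinates as mc
c=read_camera('wrist'); p=get_obs()['eef_pos']
g=cv2.GaussianBlur(cv2.cvtColor(c['color'],cv2.COLOR_BGR2GRAY),(0,0),.8).astype(float)
def fit(x,y,z,r,a0,a1):
    pts=[]
    for a in np.radians(np.arange(a0,a1,3)):   # angle in world xy, 0 = +x
        rr=np.arange(r-.0045,r+.0065,.0002); q=proj(c,np.c_[x+rr*np.cos(a),y+rr*np.sin(a),0*rr+z])
        s=mc(g,[q[:,1],q[:,0]],order=1); k=np.argmin(np.gradient(s)); 
        if 1<k<len(rr)-2 and np.gradient(s)[k]<-1: pts.append((x+rr[k]*np.cos(a),y+rr[k]*np.sin(a)))
    pts=np.array(pts)
    s=least_squares(lambda v:np.hypot(*(pts-v[:2]).T)-r,[x,y],loss='soft_l1',f_scale=.0004)
    print(len(pts),((s.x-(x,y))*1000).round(2),'res mm',(np.median(abs(s.fun))*1000).round(2))
fit(.459,-.4348,.042,.045,-110,110); fit(.4559,-.4365,.042,.045,-110,110)
fit(p[0]+.0015,p[1]+.001,p[2]-.010,.047,25,80); fit(p[0]+.0015,p[1]+.001,p[2]-.010,.047,-80,80)
E
```

```text
74 [-0.65  0.02] res mm 0.22
74 [2.49 1.7 ] res mm 0.23
19 [ 0.36 -1.14] res mm 0.11
52 [-1.07 -0.07] res mm 0.32
```

Call:
jog_arm --moves '[0.9,0.02,0,0,0,0,0,0.9,0,0,0,0,0,0,0.82,0,0,0,0,0,0,0,0,0.6,0,0,0,0,0,0,0.9,0,0,0,0,0,0,0.9,0,0,0,0,0,0,0.7,0,0,0,0,0,0,0.1,0,0,0,0]'

```text
t: 35.37
eef_pos: [0.4545, -0.4346, 0.0649]
tool_rot: [-0.002, 1.0, -0.0, -0.002]
contact_force: [-0.1, 0.1, -2.5]
gripper_width: 0.211
grasp_force: 39.3
```

Call:
jog_arm --moves '[0,0,0,0,0,0,0,0,0,0,0,0,0,0,0,0,0,0,0,0,0,0,0,0.1,0,0,0,0,0,0,0.1,0,0,0,0,0,0,0.1,0,0,0,0,0,0,0.1,0,0,0,0,0,0,0,0,0,0,0]'

```text
t: 36.03
eef_pos: [0.4566, -0.4357, 0.0599]
tool_rot: [-0.0, 1.0, -0.0, -0.0]
contact_force: [-0.5, 0.4, -1.5]
gripper_width: 0.214
grasp_force: 39.3
```

Call:
jog_arm --moves '[0,0,0,0,0,0,0,0,0,0.05,0,0,0,0,0,0,0.05,0,0,0,0,0,0,0,0,0,0,0,0,0,0,0,0,0,0,0,0,0,0,0,0,0,0,0,0,0,0,0,0,0,0,0,0,0,0,0]'

```text
t: 36.7
eef_pos: [0.4568, -0.436, 0.0584]
tool_rot: [0.0, 1.0, -0.0, 0.0]
contact_force: [-0.1, 0.3, -1.7]
gripper_width: 0.214
grasp_force: 39.3
```

Call:
jog_arm --moves '[0,0,0.05,0,0,0,0,0,0,0.05,0,0,0,0,0,0,0.05,0,0,0,0,0,0,0,0,0,0,0,0,0,0,0,0,0,0,0,0,0,0,0,0,0,0,0,0,0,0,0,0,0,0,0,0,0,0,0]'

```text
t: 37.37
eef_pos: [0.457, -0.4362, 0.0577]
tool_rot: [0.0, 1.0, -0.0, 0.0]
contact_force: [-5.6, 4.0, 18.0]
gripper_width: 0.216
grasp_force: 41.1
```

Call:
jog_arm --moves '[0,0,0,0,0,0,0.3,0,0,0,0,0,0,0.4,0,0,0,0,0,0,0.4,0,0,0,0,0,0,0.4,0,0,0,0,0,0,0.4,0,0,-0.5,0,0,0,0.4,0,0,-1,0,0,0,0.4,0,0,-1,0,0,0,0.4]'

```text
t: 38.03
eef_pos: [0.4563, -0.4356, 0.1056]
tool_rot: [-0.001, 1.0, -0.0, -0.001]
contact_force: [-0.2, -0.1, -0.1]
gripper_width: 0.402
grasp_force: 0.0
```

Call:
jog_arm --moves '[0,0,-1,0,0,0,0.4,0,0,-1,0,0,0,0.4,0,0,-1,0,0,0,0.4,0,0,-1,0,0,0,0.4,-0.5,0.8,-1,0,0,0,0.4,-0.5,0.8,-1,0,0,0,0.4,-0.5,0.8,-1,0,0,0,0.4,-0.5,0.8,-1,0,0,0,0.4]'

```text
t: 38.7
eef_pos: [0.4162, -0.5005, 0.2672]
tool_rot: [0.0, 1.0, -0.0, 0.0]
contact_force: [-0.1, -0.3, -0.0]
gripper_width: 0.403
grasp_force: 0.0
```

Call:
jog_arm --moves '[-0.9,1,0,0,0,0,0.4,-0.9,1,0,0,0,0,0.4,-0.9,1,0,0,0,0,0.4,-0.9,1,0,0,0,0,0.4,-0.9,1,0,0,0,0,0.4,-0.9,1,0,0,0,0,0.4,0,0,0,0,0,0,0.4,0,0,0,0,0,0,0.4]'

```text
t: 39.37
eef_pos: [0.3064, -0.6212, 0.2657]
tool_rot: [0.0, 1.0, -0.002, -0.0]
contact_force: [-0.1, -0.2, -0.6]
gripper_width: 0.404
grasp_force: 0.0
```

```bash
python3 - <<'E'
from h import *
t=snap('top','t9.png'); s=snap('scene','s9.png')
C=lambda c,x,y,w,h,S:cv2.resize(c['color'][y:y+h,x:x+w],(w*S,h*S),interpolation=cv2.INTER_CUBIC)
o=np.vstack([np.hstack([C(t,400,165,130,100,3),C(t,150,165,130,100,3)]),np.hstack([C(s,385,110,130,95,3),C(s,170,215,130,95,3)])])
cv2.imwrite('pics/fin.png',o); print(o.shape)
E
```

```text
(585, 780, 3)
```

View pics/fin.png

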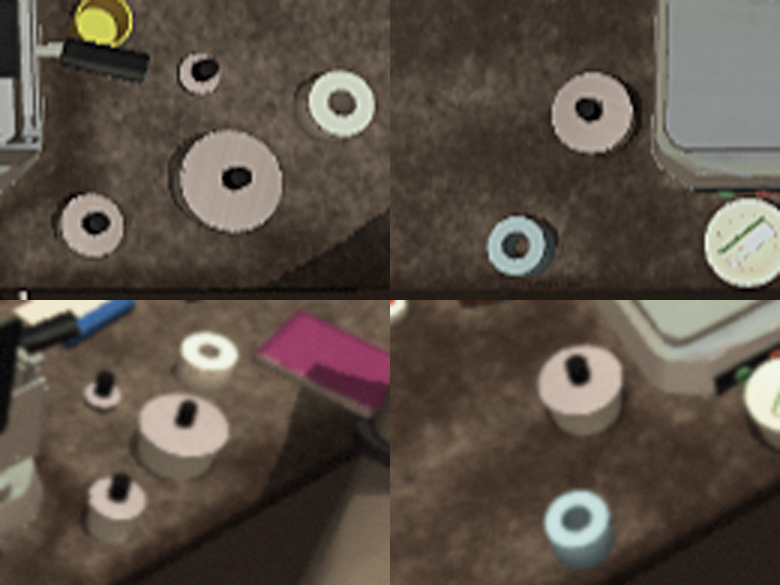

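All three lids look level on their pots, with the bystanders in place. The last press showed 18 N, so I'll check the seating height of each lid by the disparity between the top and scene views.

```bash
python3 - <<'E'
from h import *
from scipy.optimize import least_squares
from scipy.ndimage import map_coordinates as mc
C=[read_camera('top'),read_camera('scene')]
G=[cv2.GaussianBlur(cv2.cvtColor(c['color'],cv2.COLOR_BGR2GRAY),(0,0),.7).astype(float) for c in C]
def edges(c,g,P,r):
    out=[]; 
    for a in np.radians(np.arange(0,360,4)):
        rr=np.arange(r-.006,r+.006,.0003); q=proj(c,np.c_[P[0]+rr*np.cos(a),P[1]+rr*np.sin(a),0*rr+P[2]])
        s=np.gradient(mc(g,[q[:,1],q[:,0]],order=1)); k=np.argmin(s)
        if 1<k<len(rr)-2: out.append((a,*q[k]))
    return np.array(out)
for n,P,r in [('M',(.523,.284,.046),.038),('S',(.416,-.306,.046),.029),('L',(.457,-.436,.046),.047)]:
    E=[edges(c,g,P,r) for c,g in zip(C,G)]
    def f(v):
        res=[]
        for c,e in zip(C,E):
            a=e[:,0]; X=v[0]+r*np.cos(a); Y=v[1]+r*np.sin(a); Z=v[2]+v[3]*(X-v[0])+v[4]*(Y-v[1])
            q=proj(c,np.c_[X,Y,Z]); a2=np.c_[X-v[0],Y-v[1]]; m=q-proj(c,[v[:3]])[0]; m/=np.linalg.norm(m,axis=1)[:,None]
            res.append(((q-e[:,1:])*m).sum(1))
        return np.concatenate(res)
    s=least_squares(f,[*P,0,0],loss='soft_l1',f_scale=.3)
    print(n,s.x[:3].round(4),'tilt deg',np.degrees(s.x[3:]).round(1),'rms px',np.sqrt(np.mean(s.fun**2)).round(2))
E
```

```text
M [0.5222 0.2833 0.0432] tilt deg [-0.2 -1. ] rms px 0.29
S [ 0.4155 -0.3069  0.0432] tilt deg [-1.1  2.7] rms px 0.41
L [ 0.4555 -0.4363  0.0438] tilt deg [1.  0.6] rms px 0.32
```

All three discs sit at the same height within 1 mm and are level, so they are seated. The arm is clear, so I'm handing in.

```bash
python3 -c "
from station import *
print(hand_in())"
```

```text
the job is handed in; nothing more can be done
None
```

I put the small, medium and large lids on their own pots, and by the camera check they sit level and seated; I left the spare lid, tub, label roll and yellow pot alone, and handed in the job at about 39.5 s.

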